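Stow the thermometer in the care tray and latch its keeper arm

ROBOT

A 6-joint arm with a two-finger parallel gripper is mounted at the origin on the work surface. World frame = base frame: x ahead of the robot, y to its left, z up, the work surface at z = 0. Lengths are in m, angles in rad, forces in N, time in s.
With the tool pointing down it reaches from about 0.35 to 0.775 m from the base axis. Payload 7.3 kg.
Tool frame: the origin (TCP) lies between the finger pads; the fingertips stand 14 mm ahead of it and the grasp point (between the pads) lies 5 mm behind it; z points along the fingers, y is the direction in which the jaws open and shut (so a half turn about z gives the same grasp; the last joint's range is limited). The gripper opens to 92 mm and grips with 3 to 60 N. Pads are 19 mm wide; open, the fingers measure 130 mm over their backs; the gripper's body (75 mm by 190 mm) begins 47 mm behind the grasp point.
Start: joints at [-1.401, 0.342, 1.524, -0, 1.275, -0.146], TCP at [0.163, -0.499, 0.241] pointing down, gripper open.
Joint ranges: [-2.53, 2.53], [-0.77, 2.02], [0.04, 2.7], [-1, 4.14], [0.28, 2.66], [-3.11, 3.11]. Speed limits (rad/s): [2.57, 2.57, 3.14, 3.14, 3.14, 3.14].

INTERFACE

Orientations are given as [roll, pitch, yaw] about the fixed x, y, z axes, in that order (R = Rz(yaw) Ry(pitch) Rx(roll)).
In Python, from cell import robot gives the robot as it stands.
- The arm moves only by the shell command python3 -m creep 'ROWS' [FORCE]. ROWS is JSON, a list that holds one entry, the list of rows, each a list of 7 numbers: the shift along the tool's x, y, z in cm, then the turn, a rotation vector about the tool's x, y, z in degrees, then the gripper command: -1 is shut, 1 is fully open, values between are in proportion. In form: [[[tx, ty, tz, wx, wy, wz, gripper], ...]]. A call has 1 to 8 rows; each row is the pose to reach, as a shift and turn from the pose measured when the call began, along the tool's axes at that moment; what a row does not reach only later rows make up. A row lasts 1/10 s, in which the tool goes at most 50 mm and 8.59 degrees, less where a joint would pass 70% of its speed; a pose out of reach is approached as far as the arm can. A call with a gripper value outside its range is refused whole. The fingers move at their own pace and stop on an object; FORCE is the grip in N (left out, the last holds). Time passes only in rows, so rows that repeat a pose let the fingers close. It gives the time, the measured TCP pose, the force and the opening at its end, in the units of the state.
- robot.observe(): the state, without advancing time (a new reading comes with each control period).
- robot.read_camera(name): name is "scene" or "top" or "wrist"; returns the picture (420x560x3 uint8, red, green, blue); there is no depth.
- robot.camera_params(name): a dict with "camera_matrix" (3x3 intrinsics, pixels), "R" (3x3) and "t" (3): a world point X has camera coordinates R X + t. Camera axes: x right, y down, z forward; pixel columns grow to the right and rows downward; lengths in m; the calibration is good to about 2 mm. The wrist camera is an equidistant fisheye: a pixel r from the principal point sees the ray r / f radians off the axis. A picture is of the moment at which its call begins: read the wrist's pose just before it. camera_params takes no time and is no camera call; for the wrist camera it gives the pose at the moment of the call.
- robot.hand_in(): hands the job in, once; it reports no verdict.
Trained networks look in the newest picture that a camera, given by its name, has taken for a name from the list of things; names that differ only in an ending like _2 or _b are one class to them, and where a whole thing is asked for, a point or a joint stands for the part that bears it (a point fixed in the world has none). Each returns a list of dicts, best first, with "score" (0 to 1); they miss things now and then, are a little off and sometimes report something else, mostly with a low value. They report only what shows in the picture. A call takes as long as a camera call. They do not tell look-alikes from the thing itself.
- robot.look_for(camera, label): "centre" ([x, y, z] in m, in the coordinates of the camera as it stood for that picture, good to about 4 mm: the middle of the surface that is visible of it).
- robot.masks_of(camera, label): "mask" (420x560 bool, what is visible of it).
The state is a dict: "time": time; "qpos": joint angles; "qvel": joint speeds; "joint_efforts": joint torques, N m; "tool_pos": TCP position; "tool_rot": TCP orientation; "contact_force": force on the tool from outside, world axes, zero at the start; "torque": the same for the moment, N m; "opening": finger opening in m.
Only numpy, scipy, OpenCV 4.12 (cv2) and the standard library are available. Lean on these libraries where they do the work, as an engineer would, in place of code of your own. Each camera call takes 0.05 s, during which the arm holds its last target.

TASK

Put the white forehead thermometer, screen up, into its matching cutout in the wooden care tray and press it down until it is fully home. Then press the tray's sprung keeper arm down across the thermometer's handle until its catch holds it level. Leave the bottle, pyramid, hedgehog, monitor camera and cream tin where they are.

Things in the scene. Friction and masses are not known exactly. Their poses are not given: they have to be found in the camera images.
- thermometer: White plastic forehead thermometer lying screen up: 180 mm long, 38 mm high, 0.14 kg, flat top. Origin: centre of its underside; +x to the head, z up. Head (x +35 to +90 mm): 54 mm wide, dark screen. Handle (x -90 to +35 mm): upper 18 mm straight, 34 mm wide; lower 20 mm tapers from 32 to 26 mm at the underside. Grip (across y) or press it at x = 0, y = 0.
- tray: Wooden care tray fixed to the dresser, 230 mm (its x) by 150 mm (its y), top face 32 mm high. Origin: centre of its underside; z up. Thermometer cutout along its -y side; a square pocket with the cream tin (centre x = +50, y = +40 mm, tin top 44 mm high); keeper arm near its -x end.
- cutout (a point): Centre of the cutout's floor, 12 mm above the dresser, 20 mm below the tray's top; axes as the tray's. Head part x +32 to +94 mm, 60 mm wide; handle part x -94 to +32 mm, 36 mm wide. Home = thermometer origin here, its +x along the tray's, its top 50 mm above the dresser. Sprung nibs grip the handle: laid in, it stops 4 to 8 mm high; pressing its top with about 4 to 15 N seats it.
- keeper (a joint): Angle of the sprung keeper arm about its hinge (rad): 0 = raised 1.15 rad (66 deg) above level, its start; 1.15 = level. A spring pushes it up; a sprung ball catch must be forced past about 1.0 rad, and then holds it at 1.07 to 1.12. Hard stop at 1.15: press to the stop, then let go. Pushing down on the roller takes about 4 N, near the catch about 10 N.
- keeper_hinge (a point): Hinge of the keeper arm, at x = -76, y = +55, z = 58 mm in the tray's frame; the axis is the tray's x axis.
- keeper_roller (a point): Centre of the free-turning dark wood roller (24 mm diameter, 34 mm long, along the tray's x) at the end of the keeper arm (steel bar 16 x 9 mm), 115 mm from the hinge. Tray frame: raised y = +8, z = 163 mm; it swings in the y-z plane towards -y and down, to y = -60, z = 58 mm when level, the bar then 3.5 mm above the seated handle. Press on top of it, following the arc.
- glass_bottle: Glass bottle, 60 mm diameter, 150 mm tall. Origin: centre of its underside. Leave alone.
- pyramid: Wooden stacking pyramid, 72 mm diameter, 115 mm tall. Origin: centre of its underside. Leave alone.
- hedgehog: White ceramic hedgehog about 75 mm long, 62 mm wide and 55 mm tall. Origin: centre of its underside. Leave alone.
- monitor: White monitor camera, a 64 mm ball on a short stand with 76 mm foot, 127 mm tall. Origin: centre of its underside. Leave alone.
- cream_tin: Round aluminium tin, 50 mm diameter, 32 mm tall, standing in the tray's square pocket. Origin: centre of its underside. Leave alone.
Mind the look-alikes: they are no part of the job. What is shaped like the thermometer but purple is not meant.

How it is judged:
By the outcome, as a careful person would: the job done as asked, in the order asked, and still so for the second after the job is handed in, with the robot touching nothing.
It also fails if it takes over 56 s, if anything falls off the work surface, if the arm or the gripper's body presses on something with over 40 N, if the wrist force passes 120 N, or if a joint passes its speed limit or range.

## Working session

There is one attempt and no reset: what is moved stays moved. The work goes in short steps, Python scripts to look and compute and a shell command to move; the robot and the scene stay as the last step left them, time stands still between calls to the robot, and variables do not carry over. Pictures are saved under pics/ and viewed, and the job is handed in when it is done.

```bash
ls; mkdir -p pics; python3 - <<'E'
from cell import robot
import cv2
print(robot.observe())
for n in ("scene","top","wrist"):
    im=robot.read_camera(n); cv2.imwrite(f"pics/{n}0.png",im[:,:,::-1])
E
```

```text
pics
{'time': 0.0, 'qpos': array([-1.40096964e+00,  3.42728507e-01,  1.52499956e+00,  2.73868426e-05,
        1.27539028e+00, -1.45971605e-01]), 'qvel': array([-1.48593830e-03,  1.02082422e-04, -2.78131807e-04,  3.25027753e-05,
       -1.58833591e-03,  5.29387629e-04]), 'joint_efforts': array([-2.32031991e-03, -4.31238198e+01, -2.44221103e+01,  7.15794484e-02,
        5.61091723e-02, -1.27075969e-04]), 'tool_pos': array([ 0.1630311 , -0.49865102,  0.24004803]), 'tool_rot': array([-3.14008699e+00, -2.47827935e-04,  3.15790115e-01]), 'contact_force': array([0.11444695, 0.94679585, 0.22078269]), 'torque': array([-0.00959592, -0.01007154, -0.00314002]), 'opening': 0.09162434452187534}
```

View pics/scene0.png

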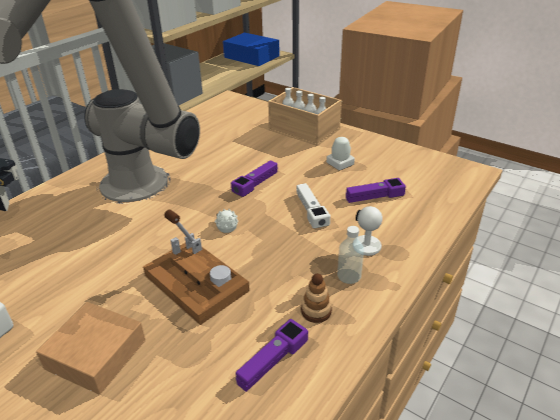

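View pics/top0.png

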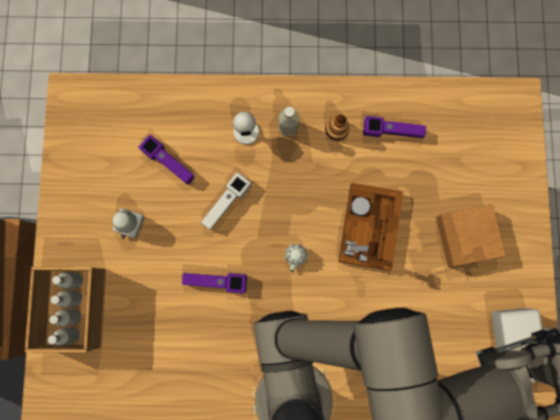

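View pics/wrist0.png

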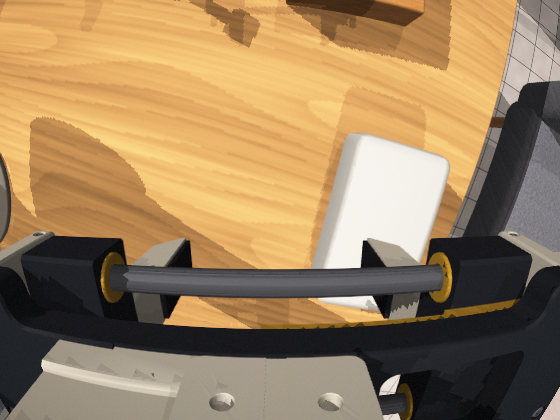

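The scene camera shows the white thermometer at (313,206), with its head towards (318,215). The tray is at (197,277), the raised keeper's roller at (172,216). In the top picture the thermometer is at (226,203) with its head at (238,185). The tray is at (371,227), with the tin at (361,206) and the keeper base at (357,248). The three purple ones are look-alikes.

```bash
cat > h.py <<'E'
from cell import robot
import numpy as np, cv2
from scipy.spatial.transform import Rotation as Ro
def P(n):
    p=robot.camera_params(n); return np.array(p["camera_matrix"]),np.array(p["R"]),np.array(p["t"])
def proj(n,X):
    K,R,t=P(n); c=(R@np.atleast_2d(X).T).T+t; u=(K@c.T).T; return u[:,:2]/u[:,2:]
def back(n,uv,z):
    K,R,t=P(n); uv=np.atleast_2d(uv).astype(float)
    d=(R.T@np.linalg.inv(K)@np.c_[uv,np.ones(len(uv))].T).T; o=-R.T@t
    return o+d*((z-o[2])/d[:,2])[:,None]
def toW(n,c):
    K,R,t=P(n); return R.T@(np.array(c)-t)
E
python3 - <<'E'
from h import *
np.set_printoptions(precision=4,suppress=True)
K,R,t=P("top"); print(K,-R.T@t)
K,R,t=P("scene"); print(K[0,0],-R.T@t)
for n in("top","scene"):
  for l in ("thermometer","tray","keeper_roller","cream_tin","hedgehog","glass_bottle","monitor","pyramid"):
    print(n,l,[(round(d["score"],2),toW(n,d["centre"]).round(4).tolist()) for d in robot.look_for(n,l)])
ims={}
for n in("top","scene"):
  for l in ("thermometer","tray","keeper"):
    ms=robot.masks_of(n,l)
    for i,m in enumerate(ms):
        np.save(f"m_{n}_{l}_{i}.npy",m["mask"]); ys,xs=np.nonzero(m["mask"]); print(n,l,i,round(m["score"],2),len(xs),xs.mean().round(1),ys.mean().round(1))
print(robot.observe()["time"])
E
```

```text
[[539.8189   0.     280.1919]
 [  0.     539.8189 200.7107]
 [  0.       0.       1.    ]] [0.3158 0.048  1.562 ]
502.3132558238823 [ 1.1969 -0.8187  0.8831]
top thermometer [(0.95, [0.5651, 0.192, 0.0357]), (0.8, [0.683, 0.3804, 0.0375]), (0.69, [0.3261, 0.2062, 0.0397]), (0.63, [0.7743, -0.2787, 0.0369])]
top tray [(0.76, [0.4741, -0.2176, 0.0363])]
top keeper_roller [(0.64, [0.4218, -0.1855, 0.1429])]
top cream_tin [(0.84, [0.5449, -0.1872, 0.0423])]
top hedgehog [(0.65, [0.4032, -0.0068, 0.0406])]
top glass_bottle [(0.48, [0.4761, -0.2251, 0.0365])]
top monitor [(0.81, [0.7578, 0.1415, 0.1111]), (0.55, [0.422, -0.1886, 0.1397])]
top pyramid [(0.86, [0.7703, -0.1243, 0.0545])]
scene thermometer [(0.77, [0.5785, 0.1695, 0.0375]), (0.64, [0.677, 0.3656, 0.0333]), (0.61, [0.3384, 0.1997, 0.034]), (0.58, [0.4147, -0.0162, 0.0312])]
scene tray [(0.68, [0.4866, -0.2308, 0.0334]), (0.61, [0.5504, -0.1977, 0.0421])]
scene keeper_roller [(0.71, [0.4207, -0.1973, 0.1606])]
scene cream_tin [(0.83, [0.5509, -0.1967, 0.0427]), (0.65, [0.793, -0.0044, 0.0794])]
scene hedgehog [(0.68, [0.4158, -0.0175, 0.0323])]
scene glass_bottle [(0.85, [0.7941, -0.0031, 0.0766]), (0.44, [0.581, 0.1696, 0.0389])]
scene monitor [(0.85, [0.7762, 0.1295, 0.092]), (0.41, [0.4815, -0.2277, 0.0331])]
scene pyramid [(0.76, [0.7887, -0.1453, 0.0484]), (0.5, [0.4137, -0.0174, 0.0356]), (0.45, [0.5805, 0.1703, 0.0399])]
top thermometer 0 0.92 853 218.0 281.1
top thermometer 1 0.84 956 391.6 127.8
top thermometer 2 0.67 853 227.5 198.2
top thermometer 3 0.56 793 165.3 158.3
top tray 0 0.63 4100 371.4 227.7
top keeper 0 0.54 258 364.8 247.7
scene thermometer 0 0.89 795 252.6 178.4
scene thermometer 1 0.82 754 312.3 206.8
scene thermometer 2 0.72 982 375.4 189.8
scene thermometer 3 0.65 2014 271.6 353.2
scene tray 0 0.62 4856 192.8 277.1
scene keeper 0 0.52 257 177.4 223.8
1.25
```

```bash
python3 - <<'E'
import cv2
im=cv2.imread("pics/top0.png")
cv2.imwrite("pics/topcrop.png",cv2.resize(im[150:310,190:450],None,fx=3,fy=3,interpolation=cv2.INTER_CUBIC)[:600,:800])
im=cv2.imread("pics/scene0.png")
cv2.imwrite("pics/scenecrop.png",cv2.resize(im[150:330,130:380],None,fx=3.2,fy=3.2,interpolation=cv2.INTER_CUBIC)[:600,:800])
E
```

```text
(no output)
```

View crops.

View pics/topcrop.png

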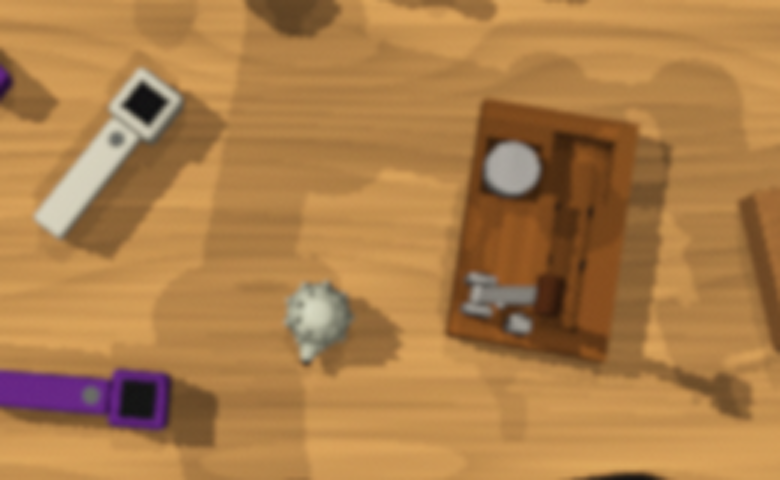

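View pics/scenecrop.png

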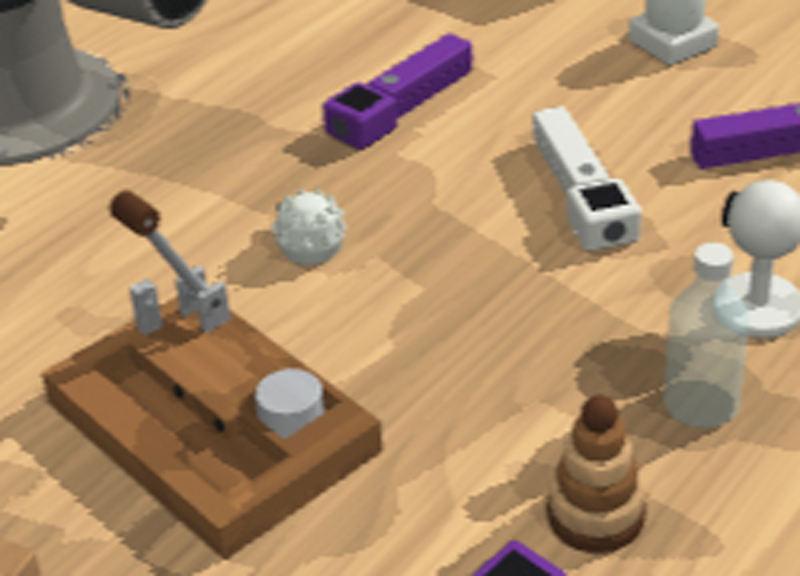

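```bash
cat > fit.py <<'E'
from h import *
from scipy.optimize import minimize
def thermo():
    out=[]
    head=[(x,y,z) for x in(.035,.09) for y in(-.027,.027) for z in(0,.038)]
    hand=[(x,s*w,z) for x in(-.09,.035) for s in(-1,1) for w,z in((.013,0),(.016,.02),(.017,.02),(.017,.038))]
    return [np.array(head),np.array(hand)]
def trayp(): return [np.array([(x,y,z) for x in(-.115,.115) for y in(-.075,.075) for z in(0,.032)])]
def place(v,p,z=0): 
    c,s=np.cos(p[2]),np.sin(p[2]); return np.c_[v[:,0]*c-v[:,1]*s+p[0],v[:,0]*s+v[:,1]*c+p[1],v[:,2]+z]
S=4
def sil(cam,parts,p,shape=(420,560)):
    m=np.zeros((shape[0]*S,shape[1]*S),np.uint8)
    for v in parts:
        u=proj(cam,place(v,p)); u=(u+.5)*S-.5
        h=cv2.convexHull(np.round(u*16).astype(np.int32)); cv2.fillConvexPoly(m,h,1,shift=4)
    return cv2.resize(m.astype(np.float32),(shape[1],shape[0]),interpolation=cv2.INTER_AREA)
def cost(p,parts,masks):
    return sum(1-np.minimum(a:=sil(c,parts,p),m).sum()/np.maximum(a,m).sum() for c,m in masks.items())
def fit(parts,masks,p0):
    best=None
    s0=np.array([[0,0,0],[.01,0,0],[0,.01,0],[0,0,.1]])
    p=np.array(p0)
    for k in range(2):
        r=minimize(cost,p,args=(parts,masks),method="Nelder-Mead",options=dict(initial_simplex=p+s0/(k+1),xatol=1e-5,fatol=1e-5)); p=r.x
    return r.x,r.fun
E
python3 - <<'E'
from fit import *
L=lambda n:np.load(n).astype(np.float32)
th={"top":L("m_top_thermometer_2.npy"),"scene":L("m_scene_thermometer_1.npy")}
tr={"top":L("m_top_tray_0.npy"),"scene":L("m_scene_tray_0.npy")}
for nm,parts,ms,p0 in(("th",thermo(),th,[.565,.185,-.6]),("tray",trayp(),tr,[.475,-.215,-.12])):
    for sub in (["top"],["scene"],["top","scene"]):
        print(nm,sub,*fit(parts,{k:ms[k] for k in sub},p0))
E
```

```text
th ['top'] [ 0.55568445  0.19802155 -0.66207442] 0.1261688470840454
th ['scene'] [ 0.54997099  0.19930726 -0.66081539] 0.1231430172920227
th ['top', 'scene'] [ 0.55426691  0.19714611 -0.64554963] 0.2737431526184082
tray ['top'] [ 0.48729225 -0.22135583 -0.16612559] 0.0759509801864624
tray ['scene'] [ 0.4857193  -0.22032082 -0.16821737] 0.15314573049545288
tray ['top', 'scene'] [ 0.48666202 -0.22089679 -0.16616173] 0.23297077417373657
```

```bash
cat > ov.py <<'E'
from fit import *
def cut():
    return [np.array([(.032,.03),(.094,.03),(.094,-.03),(.032,-.03),(.032,-.018),(-.094,-.018),(-.094,.018),(.032,.018)])]
def draw(cam,im,polys,f,off):
    for q,col in polys:
        u=(proj(cam,q)+.5-off)*f-.5
        cv2.polylines(im,[np.round(u*16).astype(np.int32)],True,col,1,cv2.LINE_AA,shift=4)
def polys(th,tr,cy=-.037,thz=0):
    rect=lambda a,b,c,d,z:np.array([(a,c,z),(b,c,z),(b,d,z),(a,d,z)])
    P_=[]
    for z in(0,.038): 
        P_.append((place(rect(.035,.09,-.027,.027,z),th,thz),(0,0,255)));
    P_.append((place(rect(-.09,.035,-.017,.017,.038),th,thz),(0,0,255)))
    for z in(0,.032): P_.append((place(rect(-.115,.115,-.075,.075,z),tr),(0,255,0)))
    c=cut()[0]; c=np.c_[c[:,0],c[:,1]+cy,np.full(len(c),.032)]; P_.append((place(c,tr),(255,0,0)))
    P_.append((place(rect(-.076-.002,-.076+.002,.053,.057,.058),tr),(255,255,0)))
    P_.append((place(rect(-.076-.017,-.076+.017,-.004,.020,.163),tr),(255,255,0)))
    a=np.linspace(0,6.28,30); P_.append((place(np.c_[.05+.025*np.cos(a),.04+.025*np.sin(a),0*a+.044],tr),(255,0,255)))
    return P_
E
python3 - <<'E'
from ov import *
th=[.5545,.1975,-.655]; tr=[.4867,-.2209,-.166]
for cam,(x,y,w,h) in{"top":(190,150,260,160),"scene":(130,150,250,180)}.items():
    im=cv2.imread(f"pics/{cam}0.png")[y:y+h,x:x+w]; im=cv2.resize(im,None,fx=3,fy=3,interpolation=cv2.INTER_CUBIC)
    draw(cam,im,polys(th,tr),3,np.array([x,y])); cv2.imwrite(f"pics/ov_{cam}.png",im)
E
```

```text
(no output)
```

View pics/ov_top.png

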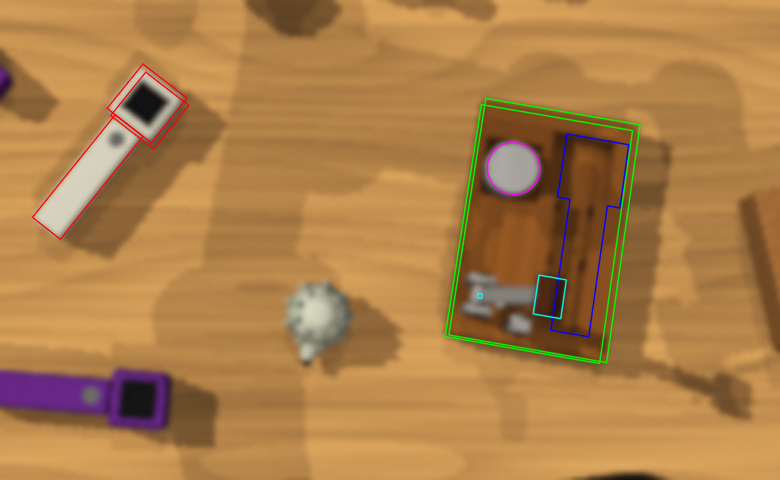

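View pics/ov_scene.png

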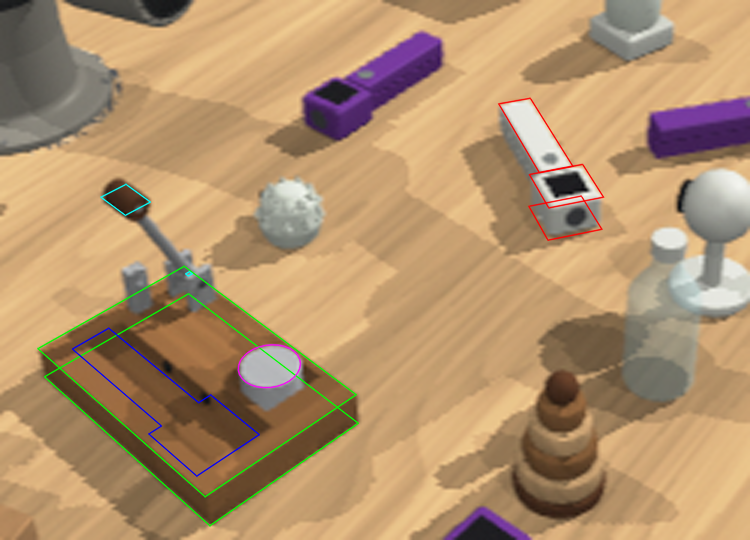

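The fits match the pictures to within about a pixel for the thermometer, tray rim, tin and keeper. The cutout looks about 10 mm further to +y than I drew it, so I'll look at it closer with the wrist camera on the way.

```bash
cat > plan.py <<'E'
from h import *
TR=[.4867,-.2209,-.166]
def tw(x,y,z=0,T=TR):
    c,s=np.cos(T[2]),np.sin(T[2]); return np.array([T[0]+c*x-s*y,T[1]+s*x+c*y,z])
def go(pos,yaw):
    o=robot.observe(); R=Ro.from_euler("xyz",o["tool_rot"]); Rt=Ro.from_euler("xyz",[np.pi,0,yaw])
    d=R.inv().apply(np.array(pos)-o["tool_pos"])*100; w=np.degrees((R.inv()*Rt).as_rotvec())
    print("t",round(o["time"],2),"pos",o["tool_pos"].round(4),"F",o["contact_force"].round(1),"op",round(o["opening"],4),"q",o["qpos"].round(2))
    print("shift cm",d.round(2),"turn deg",w.round(2))
E
python3 - <<'E'
from plan import *
p=robot.camera_params("wrist"); o=robot.observe()
R=np.array(p["R"]);t=np.array(p["t"]); Rt=Ro.from_euler("xyz",o["tool_rot"]).as_matrix()
print("cam in tool",Rt.T@(-R.T@t-o["tool_pos"]),"axis in tool",Rt.T@R[2],"x",Rt.T@R[0]); print(p["camera_matrix"])
go(tw(-.03,-.02,.30),-.166)
go(tw(-.03,-.02,.30),-.166+np.pi)
E
```

```text
cam in tool [ 0.06959451 -0.00094612 -0.14458695] axis in tool [-2.57809698e-01 -1.92103989e-04  9.66195696e-01] x [1.85662065e-04 9.99999952e-01 2.48365276e-04]
[[325.1922621    0.         275.95279855]
 [  0.         325.1922621  208.33858314]
 [  0.           0.           1.        ]]
t 1.25 pos [ 0.1631 -0.499   0.2407] F [-0.4 -0.2 -0.8] op 0.0916 q [-1.4   0.34  1.52  0.    1.28 -0.15]
shift cm [ 35.82 -16.    -5.93] turn deg [ 0.   -0.   27.61]
t 1.25 pos [ 0.1631 -0.499   0.2407] F [-0.4 -0.2 -0.8] op 0.0916 q [-1.4   0.34  1.52  0.    1.28 -0.15]
shift cm [ 35.82 -16.    -5.93] turn deg [   0.      0.   -152.39]
```

```bash
python3 - <<'E'
from plan import *
go(tw(-.07,-.02,.27),-.166)
E
```

```text
t 1.25 pos [ 0.1631 -0.499   0.2407] F [-0.4 -0.2 -0.8] op 0.0916 q [-1.4   0.34  1.52  0.    1.28 -0.15]
shift cm [ 32.27 -17.86  -2.93] turn deg [ 0.   -0.   27.61]
```

```bash
python3 -m creep '[[[3,-1.5,-2.9,0,0,4,1],[7,-3.8,-2.9,0,0,8,1],[11,-6,-2.9,0,0,12,1],[15,-8.3,-2.9,0,0,16,1],[19,-10.5,-2.9,0,0,20,1],[23,-12.7,-2.9,0,0,24,1],[27,-15,-2.9,0,0,27.6,1],[30,-16.6,-2.9,0,0,27.6,1]]]'
python3 - <<'E'
from plan import *
go(tw(-.07,-.02,.27),-.166)
E
```

```text
time: 2.05
tool_pos: [0.398, -0.2459, 0.27]
tool_rot: [-3.142, -0.001, -0.166]
contact_force: [0.5, -0.9, 0.4]
opening: 0.0916
t 2.05 pos [ 0.398  -0.2459  0.27  ] F [ 0.5 -0.9  0.4] op 0.0916 q [-0.72  0.21  1.62  0.    1.31  1.02]
shift cm [ 1.33 -1.93 -0.  ] turn deg [-0.   -0.04 -0.03]
```

```bash
python3 -m creep '[[[1.3,-1.9,0,0,0,0,1],[1.3,-1.9,0,0,0,0,1],[1.3,-1.9,0,0,0,0,1]]]'
cat >> h.py <<'E'
def projw(X,par):
    K=np.array(par["camera_matrix"]);R=np.array(par["R"]);t=np.array(par["t"])
    c=(R@np.atleast_2d(X).T).T+t
    return cv2.fisheye.projectPoints(c[:,None,:],np.zeros(3),np.zeros(3),K,np.zeros(4))[0][:,0]
def backw(uv,z,par):
    K=np.array(par["camera_matrix"]);R=np.array(par["R"]);t=np.array(par["t"])
    n=cv2.fisheye.undistortPoints(np.array(uv,float).reshape(-1,1,2),K,np.zeros(4))[:,0]
    d=(R.T@np.c_[n,np.ones(len(n))].T).T; o=-R.T@t
    return o+d*((z-o[2])/d[:,2])[:,None]
E
python3 - <<'E'
from plan import *
import pickle
o=robot.observe();par=robot.camera_params("wrist"); im=robot.read_camera("wrist")
pickle.dump((o,par,im),open("w1.pkl","wb"))
cv2.imwrite("pics/w1.png",im[:,:,::-1]); print(o["tool_pos"],o["time"],o["qvel"].round(3))
from ov import polys
f=np.ascontiguousarray(cv2.resize(im[:,:,::-1],None,fx=1.42,fy=1.42,interpolation=cv2.INTER_CUBIC))
for q,c in polys([.5545,.1975,-.655],TR,-.027)[3:]:
    qq=np.concatenate([np.linspace(q[i],q[(i+1)%len(q)],10) for i in range(len(q))])
    cv2.polylines(f,[np.round(((projw(qq,par)+.5)*1.42-.5)*16).astype(np.int32)],True,c,1,cv2.LINE_AA,shift=4)
cv2.imwrite("pics/w1ov.png",f)
E
```

```text
time: 2.35
tool_pos: [0.414, -0.2292, 0.2699]
tool_rot: [3.141, -0.0, -0.165]
contact_force: [0.7, 0.7, -0.3]
opening: 0.0916
[ 0.4139702  -0.22916739  0.26991574] 2.35 [-0.031 -0.002  0.003 -0.001  0.    -0.002]
```

View pics/w1.png

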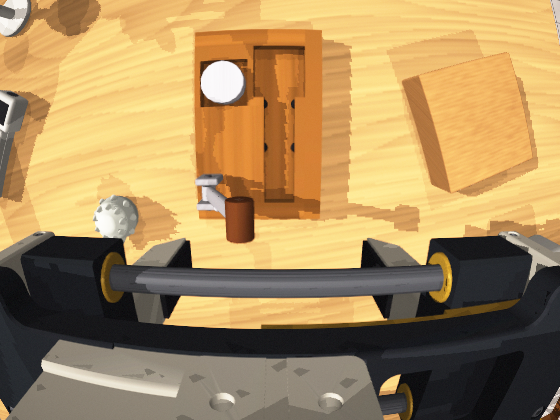

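View pics/w1ov.png

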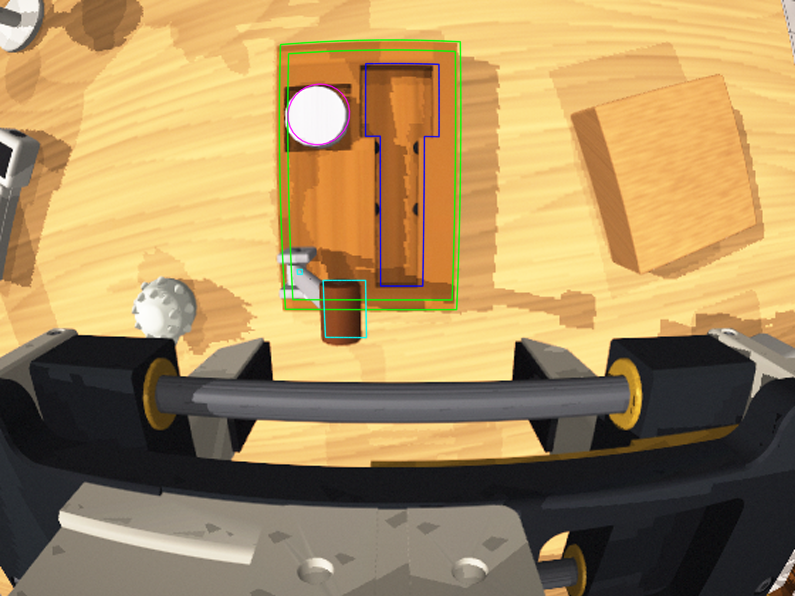

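```bash
python3 - <<'E'
import pickle,cv2
o,par,im=pickle.load(open("w1.pkl","rb"))
c=cv2.resize(im[20:230,185:335,::-1],None,fx=4,fy=2.85,interpolation=cv2.INTER_CUBIC)
c=cv2.convertScaleAbs(c,alpha=1.3)
cv2.imwrite("pics/w1z.png",c[:598])
E
```

```text
(no output)
```

View pics/w1z.png

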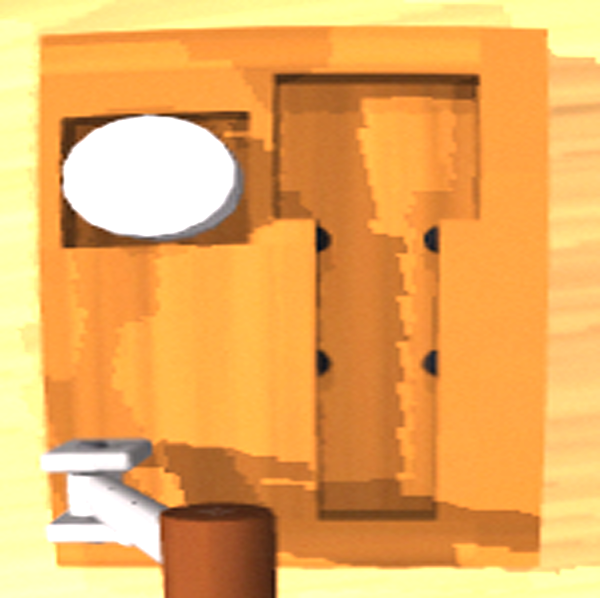

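```bash
python3 - <<'E'
from plan import *
import pickle
from scipy.optimize import least_squares
o,par,im=pickle.load(open("w1.pkl","rb"))
Z=np.array([(273,74),(480,74),(273,219),(480,219),(317,219),(438,219),(319,518),(437,518)],float)
uv=np.c_[(Z[:,0]+.5)/4-.5+185,(Z[:,1]+.5)/2.85-.5+20]
M=np.array([(94,30),(94,-30),(32,30),(32,-30),(32,18),(32,-18),(-94,18),(-94,-18)])/1e3
W=backw(uv,.032,par)[:,:2]
def pl(p): c,s=np.cos(p[2]),np.sin(p[2]); return np.c_[p[0]+c*M[:,0]-s*M[:,1],p[1]+s*M[:,0]+c*M[:,1]]
r=least_squares(lambda p:(pl(p)-W).ravel(),[.48,-.24,-.166]); print("cutout",r.x,"res mm",(r.fun.reshape(-1,2)*1e3).round(1).tolist())
c,s=np.cos(-.166),np.sin(-.166); d=r.x[:2]-np.array(TR[:2]); print("in tray",[c*d[0]+s*d[1],-s*d[0]+c*d[1]])
Zt=np.array([(40,32),(547,30),(57,565),(542,570)],float)
wt=backw(np.c_[(Zt[:,0]+.5)/4-.5+185,(Zt[:,1]+.5)/2.85-.5+20],.032,par)[:,:2]; print(wt, wt.mean(0))
E
```

```text
cutout [ 0.48191277 -0.24299779 -0.16165843] res mm [[0.3, -0.1], [0.3, 0.1], [-0.1, -0.2], [0.0, -0.2], [0.3, 0.6], [0.1, -0.4], [-0.5, 0.2], [-0.4, -0.0]]
in tray [np.float64(-0.0010700079714677166), np.float64(-0.02258506353054541)]
[[ 0.61323821 -0.16309552]
 [ 0.58640098 -0.31084464]
 [ 0.38526122 -0.12561174]
 [ 0.3583895  -0.27428012]] [ 0.48582248 -0.218458  ]
```

```bash
sed -i 's/^TR=.*/TR=[.486,-.219,-.163]/' plan.py; python3 - <<'E'
from plan import *
go(tw(-.06,0,.22,[.5545,.1975,-.655]),-.655)
E
```

```text
t 2.4 pos [ 0.4136 -0.2297  0.2699] F [-0.3  0.6 -0.6] op 0.0919 q [-0.67  0.22  1.61 -0.    1.31  1.07]
shift cm [  1.52 -47.28   4.98] turn deg [ 1.0e-02 -2.0e-02  2.8e+01]
```

```bash
python3 -m creep '[[[0,-4.5,0,0,0,0,1],[0,-9,0,0,0,4,1],[0.3,-14,0,0,0,8,1],[0.5,-19,0,0,0,13,1],[0.8,-24,0.5,0,0,18,1],[1,-29,1.5,0,0,22,1],[1.2,-34,2.5,0,0,26,1],[1.4,-39,3.5,0,0,28,1]]]'
python3 - <<'E'
from plan import *
go(tw(-.06,0,.22,[.5545,.1975,-.655]),-.655)
E
```

```text
time: 3.2
tool_pos: [0.4917, 0.1498, 0.2354]
tool_rot: [-3.142, -0.001, -0.659]
contact_force: [1.1, -0.3, -0.2]
opening: 0.0914
t 3.2 pos [0.4917 0.1498 0.2354] F [ 1.1 -0.3 -0.2] op 0.0914 q [ 0.15  0.33  1.56 -0.    1.25  2.38]
shift cm [-3.96 -7.59  1.53] turn deg [-0.   -0.07 -0.25]
```

```bash
python3 -m creep '[[[-2,-3.8,0.8,0,0,0,1],[-4,-7.6,1.5,0,0,0,1],[-4,-7.6,1.5,0,0,0,1],[-4,-7.6,1.5,0,0,0,1]]]'
python3 - <<'E'
from plan import *
import pickle
o=robot.observe();par=robot.camera_params("wrist"); im=robot.read_camera("wrist")
pickle.dump((o,par,im),open("w2.pkl","wb"))
print(o["tool_pos"],o["time"],o["qvel"].round(3))
from ov import polys
cv2.imwrite("pics/w2.png",im[:,:,::-1])
f=np.ascontiguousarray(cv2.resize(im[:,:,::-1],None,fx=1.42,fy=1.42,interpolation=cv2.INTER_CUBIC))
for q,c in polys([.5545,.1975,-.655],TR,-.027)[:3]:
    qq=np.concatenate([np.linspace(q[i],q[(i+1)%len(q)],10) for i in range(len(q))])
    cv2.polylines(f,[np.round(((projw(qq,par)+.5)*1.42-.5)*16).astype(np.int32)],True,c,1,cv2.LINE_AA,shift=4)
cv2.imwrite("pics/w2ov.png",f)
E
```

```text
time: 3.6
tool_pos: [0.5068, 0.2338, 0.2197]
tool_rot: [3.14, -0.001, -0.659]
contact_force: [0.6, -0.4, 0.6]
opening: 0.0914
[0.50681442 0.23376164 0.2197427 ] 3.6 [-0.033 -0.024  0.014 -0.003  0.002 -0.002]
```

View pics/w2ov.png

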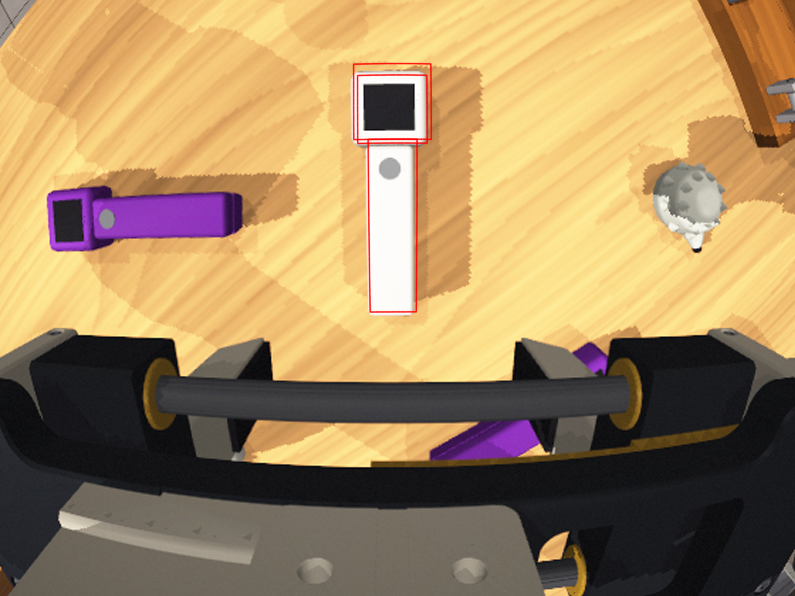

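```bash
python3 - <<'E'
import pickle,cv2
o,par,im=pickle.load(open("w2.pkl","rb"))
c=cv2.resize(im[40:230,235:315,::-1],None,fx=6,fy=3.1,interpolation=cv2.INTER_CUBIC)
cv2.imwrite("pics/w2z.png",cv2.convertScaleAbs(c,alpha=.8))
E
```

```text
(no output)
```

View pics/w2z.png

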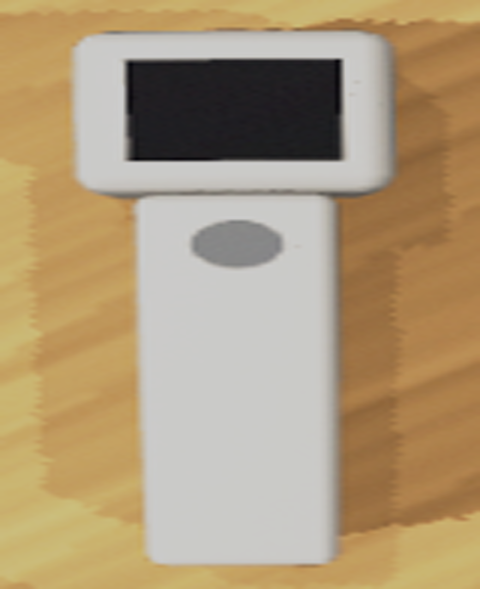

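```bash
python3 - <<'E'
from plan import *
import pickle
from scipy.optimize import least_squares
o,par,im=pickle.load(open("w2.pkl","rb"))
Z=np.array([(76,110),(391,110),(137,215),(337,215),(148,540),(338,540),(235,32),(245,563)],float)
uv=np.c_[(Z[:,0]+.5)/6-.5+235,(Z[:,1]+.5)/3.1-.5+40]
# constraints: y lateral for first 6, x for last two
W=backw(uv,.036,par)[:,:2]
ty=np.array([27,-27,17,-17,17,-17])/1e3; tx=np.array([90,-90])/1e3
def f(p):
    c,s=np.cos(p[2]),np.sin(p[2]); d=W-p[:2]; lx=c*d[:,0]+s*d[:,1]; ly=-s*d[:,0]+c*d[:,1]
    return np.r_[ly[:6]-ty,lx[6:]-tx]
r=least_squares(f,[.55,.197,-.655]); print("therm",r.x,"res mm",(r.fun*1e3).round(1))
T=r.x
go(tw(0,0,.10,T),T[2]); go(tw(0,0,.035,T),T[2])
E
```

```text
therm [ 0.55224022  0.20156871 -0.64867412] res mm [-0.8  1.  -0.5  0.3 -0.3  0.4 -1.3  1.3]
t 3.65 pos [0.5069 0.2331 0.2202] F [-0.7 -0.2 -0.9] op 0.0915 q [ 0.29  0.42  1.46 -0.    1.26  2.53]
shift cm [ 5.5  -0.3  12.02] turn deg [ 0.05 -0.07 -0.66]
t 3.65 pos [0.5069 0.2331 0.2202] F [-0.7 -0.2 -0.9] op 0.0915 q [ 0.29  0.42  1.46 -0.    1.26  2.53]
shift cm [ 5.49 -0.31 18.52] turn deg [ 0.05 -0.07 -0.66]
```

```bash
python3 -m creep '[[[2,-0.1,3,0,0,-0.5,1],[4,-0.2,7,0,0,-0.7,1],[5.5,-0.3,11,0,0,-0.7,1],[5.5,-0.3,14,0,0,-0.7,1],[5.5,-0.3,17,0,0,-0.7,1],[5.5,-0.3,18.5,0,0,-0.7,1],[5.5,-0.3,18.5,0,0,-0.7,1]]]'
python3 - <<'E'
from plan import *
import pickle
go([.5522,.2016,.035],-.6487)
im=robot.read_camera("wrist");cv2.imwrite("pics/w3.png",im[:,:,::-1])
E
```

```text
time: 4.35
tool_pos: [0.5511, 0.1989, 0.0334]
tool_rot: [3.137, 0.002, -0.651]
contact_force: [0.7, 0.6, -0.5]
opening: 0.0919
t 4.35 pos [0.5511 0.1989 0.0334] F [ 0.7  0.6 -0.5] op 0.0919 q [ 0.22  0.68  1.58 -0.    0.88  2.44]
shift cm [-0.08 -0.28 -0.16] turn deg [ 0.25  0.09 -0.13]
```

View pics/w3.png

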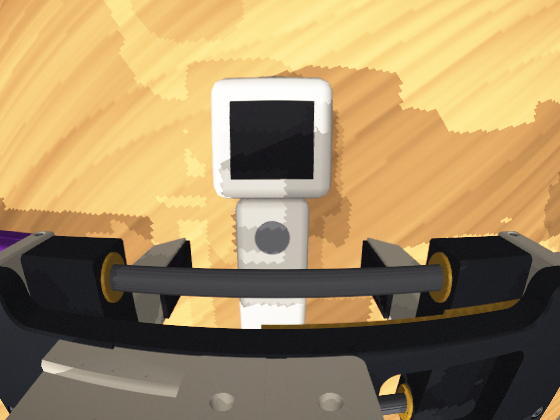

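The thermometer's handle is between the open fingers, at columns 237 to 307. I'll correct the small offset and close.

```bash
python3 -m creep '[[[-0.1,-0.3,-0.15,0,0,0,1],[-0.1,-0.3,-0.15,0,0,0,1],[-0.1,-0.3,-0.15,0,0,0,-0.5],[-0.1,-0.3,-0.15,0,0,0,-1],[-0.1,-0.3,-0.15,0,0,0,-1],[-0.1,-0.3,-0.15,0,0,0,-1],[-0.1,-0.3,-0.15,0,0,0,-1],[-0.1,-0.3,-0.15,0,0,0,-1]]]' 20
python3 - <<'E'
from plan import *
go([.5522,.2016,.035],-.6487)
E
```

```text
time: 5.2
tool_pos: [0.5532, 0.2025, 0.0365]
tool_rot: [3.139, -0.0, -0.651]
contact_force: [0.5, -0.8, 1.4]
opening: 0.0483
t 5.2 pos [0.5532 0.2025 0.0365] F [ 0.5 -0.8  1.4] op 0.0483 q [ 0.22  0.68  1.57 -0.    0.89  2.44]
shift cm [-0.02  0.13  0.15] turn deg [ 0.13 -0.02 -0.1 ]
```

```bash
python3 -m creep '[[[0,0,0.1,0,0,0,-1],[0,0,0.1,0,0,0,-1],[0,0,0.1,0,0,0,-1],[0,0,0.1,0,0,0,-1]]]' 20
python3 - <<'E'
from plan import *
go([.5522,.2016,.035],-.6487)
E
```

```text
time: 5.6
tool_pos: [0.553, 0.2025, 0.0352]
tool_rot: [3.139, 0.0, -0.651]
contact_force: [-0.7, 0.1, -0.9]
opening: 0.0337
t 5.6 pos [0.553  0.2025 0.0352] F [-0.7  0.1 -0.9] op 0.0337 q [ 0.22  0.68  1.57 -0.    0.89  2.44]
shift cm [-0.01  0.12  0.02] turn deg [ 0.15  0.   -0.11]
```

```bash
python3 -m creep '[[[0,0,-1,0,0,0,-1],[0,0,-4,0,0,0,-1],[0,0,-8,0,0,0,-1],[0,0,-12,0,0,0,-1],[0,0,-16,0,0,0,-1],[0,0,-19,0,0,0,-1],[0,0,-20,0,0,0,-1],[0,0,-20,0,0,0,-1]]]' 30
cat > inhand.py <<'E'
from plan import *
import sys
o=robot.observe();par=robot.camera_params("wrist"); im=robot.read_camera("wrist")
f=np.ascontiguousarray(cv2.resize(im[:,:,::-1],None,fx=1.42,fy=1.42,interpolation=cv2.INTER_CUBIC))
# expected: thermometer origin at tool (0,0), underside 35mm below TCP
Rt=Ro.from_euler("xyz",o["tool_rot"]); 
def tool(pts): # thermometer coords -> world ; tool x=th x, y=-th y, z=-th z
    q=np.c_[pts[:,0],-pts[:,1],.035-pts[:,2]]; return Rt.apply(q)+o["tool_pos"]
for a,b,w,z in((.035,.09,.027,.038),(.035,.09,.027,0),(-.09,.035,.017,.038)):
    q=np.array([(a,w,z),(b,w,z),(b,-w,z),(a,-w,z)]); qq=np.concatenate([np.linspace(q[i],q[(i+1)%4],10) for i in range(4)])
    cv2.polylines(f,[np.round(((projw(tool(qq),par)+.5)*1.42-.5)*16).astype(np.int32)],True,(0,0,255),1,cv2.LINE_AA,shift=4)
cv2.imwrite(sys.argv[1],f); print(o["time"],o["tool_pos"],o["opening"],o["contact_force"])
E
python3 inhand.py pics/ih1.png
python3 - <<'E'
from plan import *
C=[.4819,-.2430]; go([*C,.235],-.1617)
E
```

```text
time: 6.4
tool_pos: [0.5537, 0.203, 0.2366]
tool_rot: [3.141, -0.002, -0.651]
contact_force: [-0.5, 0.6, -1.3]
opening: 0.0336
6.4 [0.5537441  0.20304611 0.23663827] 0.03355476175531271 [-0.47402379  0.57364127 -1.32329725]
t 6.45 pos [0.553  0.2029 0.2347] F [-0.5 -0.5 -2.2] op 0.0336 q [ 0.22  0.47  1.35 -0.    1.33  2.44]
shift cm [21.35 39.78  0.08] turn deg [  0.16   0.06 -28.01]
```

View pics/ih1.png

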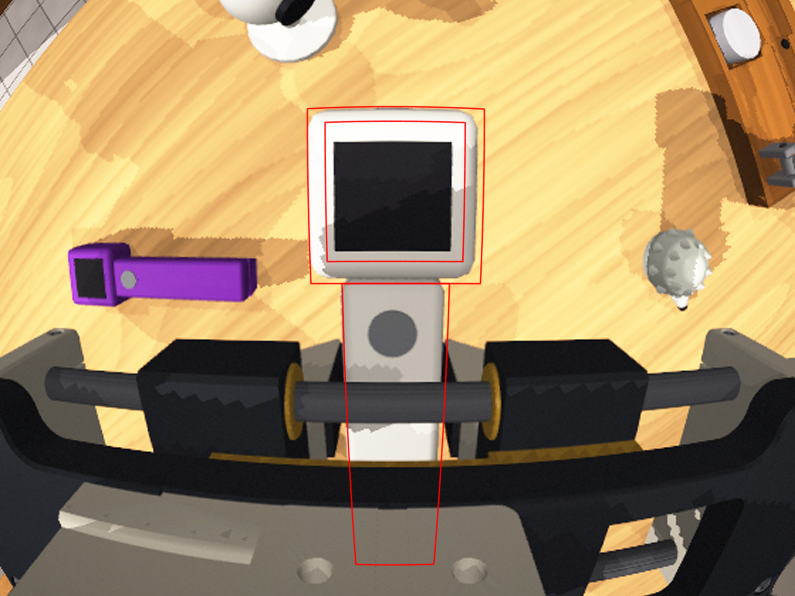

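```bash
python3 -m creep '[[[2,3.8,-1.5,0,0,-3,-1],[4,7.6,-2,0,0,-6,-1],[6.2,11.5,-2,0,0,-9,-1],[8.3,15.4,-2,0,0,-12,-1],[10.4,19.3,-2,0,0,-15,-1],[12.5,23.2,-2,0,0,-18,-1],[14.6,27.1,-2,0,0,-21,-1],[16.6,30.9,-2,0,0,-24,-1]]]'
python3 - <<'E'
from plan import *
C=[.4819,-.2430]; go([*C,.235],-.163)
E
```

```text
time: 7.25
tool_pos: [0.4965, -0.1449, 0.253]
tool_rot: [3.14, 0.006, -0.23]
contact_force: [0.2, 0.1, -2.4]
opening: 0.0336
t 7.25 pos [ 0.4965 -0.1449  0.253 ] F [ 0.2  0.1 -2.4] op 0.0336 q [-0.43  0.32  1.52 -0.    1.31  1.37]
shift cm [0.83 9.88 1.82] turn deg [ 0.08  0.35 -3.82]
```

```bash
python3 -m creep '[[[0.3,3.5,0,0,0,-1.5,-1],[0.6,7,0.2,0,0,-3,-1],[0.8,9.5,1,0,0.3,-3.8,-1],[0.8,9.9,2,0,0.3,-3.8,-1],[0.8,9.9,5,0,0.3,-3.8,-1],[0.8,9.9,8,0,0.3,-3.8,-1],[0.8,9.9,10.5,0,0.3,-3.8,-1],[0.8,9.9,10.5,0,0.3,-3.8,-1]]]'
python3 inhand.py pics/ih2.png
python3 - <<'E'
from plan import *
C=[.4819,-.2430]; go([*C,.08],-.163)
for n in("scene","top"):
    im=robot.read_camera(n); cv2.imwrite(f"pics/{n}3.png",cv2.resize(im[150:330,130:380] if n=="scene" else im[160:300,300:450],None,fx=3.2,fy=3.2,interpolation=cv2.INTER_CUBIC)[:,:,::-1])
E
```

```text
time: 8.05
tool_pos: [0.4784, -0.2404, 0.1432]
tool_rot: [-3.138, 0.011, -0.163]
contact_force: [-1.3, 0.7, -1.8]
opening: 0.0338
8.05 [ 0.47838735 -0.24040471  0.14316677] 0.033757653377836185 [-1.28317955  0.66854754 -1.80749148]
t 8.1 pos [ 0.4797 -0.2413  0.1456] F [ 0.2 -0.6 -0.4] op 0.0338 q [-0.61  0.46  1.62 -0.    1.07  1.13]
shift cm [0.29 0.14 6.56] turn deg [-0.1   0.4   0.01]
```

View pics/ih2.png

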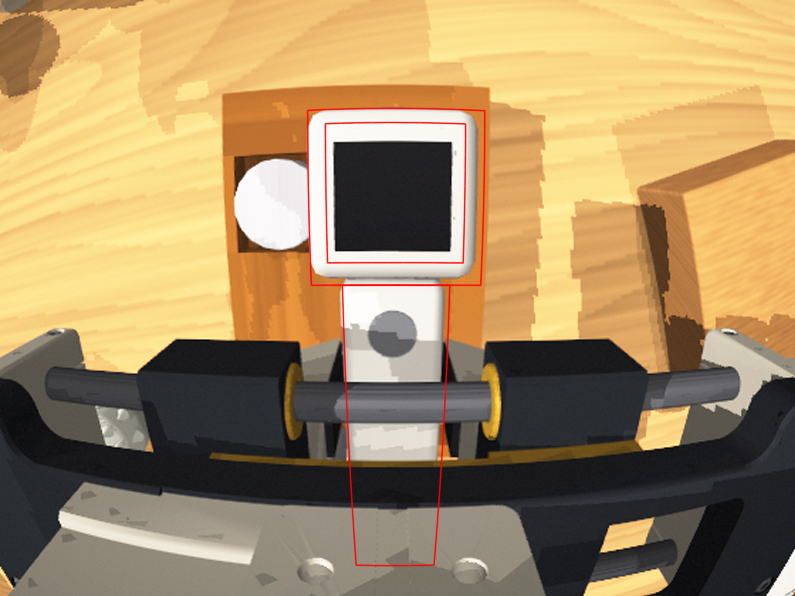

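View pics/scene3.png

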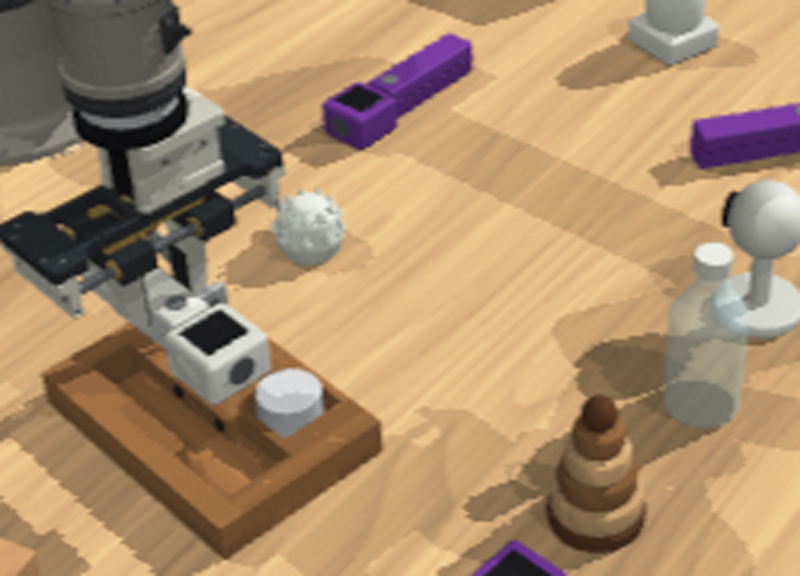

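```bash
python3 -m creep '[[[0.3,0.2,1,0,0.3,0,-1],[0.3,0.2,3,0,0.3,0,-1],[0.3,0.2,5,0,0.3,0,-1],[0.3,0.2,6.5,0,0.3,0,-1],[0.3,0.2,6.5,0,0.3,0,-1],[0.3,0.2,6.5,0,0.3,0,-1]]]'
python3 - <<'E'
from plan import *
from ov import *
C=[.4819,-.2430]; go([*C,.08],-.163)
o=robot.observe(); 
for cam,(x,y,w,h) in{"top":(310,160,130,130),"scene":(135,210,130,120)}.items():
    im=robot.read_camera(cam)[y:y+h,x:x+w,::-1]; im=cv2.resize(im,None,fx=4.5,fy=4.5,interpolation=cv2.INTER_CUBIC)
    draw(cam,im,polys([*o["tool_pos"][:2],o["tool_rot"][2]],TR,-.0245,o["tool_pos"][2]-.035),4.5,np.array([x,y])); cv2.imwrite(f"pics/p4_{cam}.png",im)
E
```

```text
time: 8.8
tool_pos: [0.4845, -0.2456, 0.084]
tool_rot: [3.14, -0.005, -0.163]
contact_force: [0.1, -0.5, -0.4]
opening: 0.0338
t 8.8 pos [ 0.4845 -0.2456  0.084 ] F [ 0.1 -0.5 -0.4] op 0.0338 q [-0.61  0.55  1.68  0.    0.91  1.12]
shift cm [-0.3  -0.22  0.4 ] turn deg [ 0.1  -0.31  0.  ]
```

View pics/p4_scene.png

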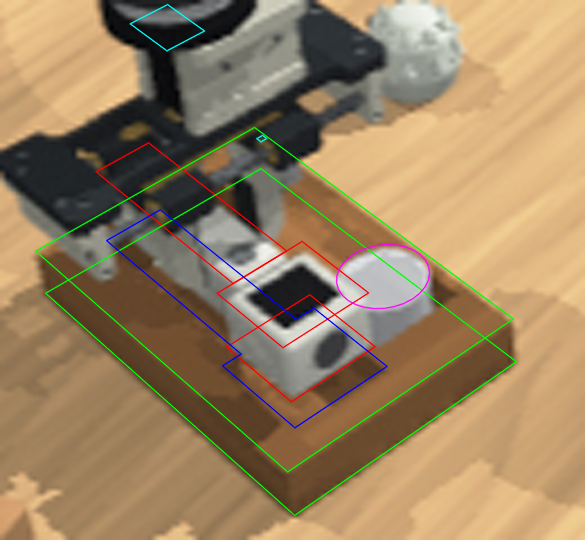

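View pics/p4_top.png

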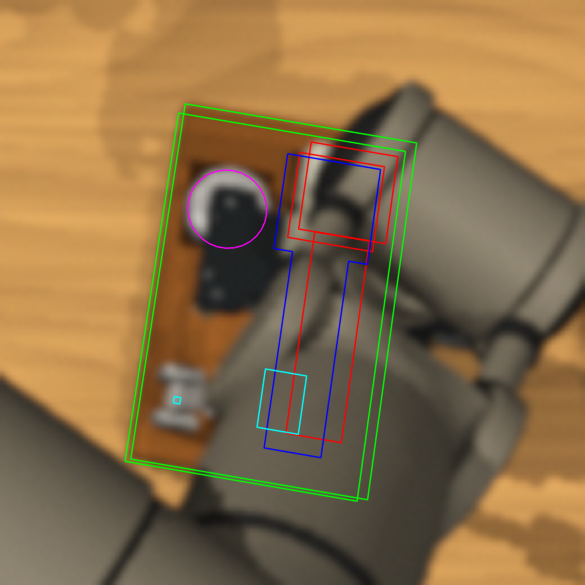

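```bash
python3 -m creep '[[[-0.2,-0.15,0,0,-0.3,0,-1],[-0.2,-0.15,0,0,-0.3,0,-1],[-0.2,-0.15,0,0,-0.3,0,-1],[-0.2,-0.15,0,0,-0.3,0,-1]]]'
python3 - <<'E'
from plan import *
C=[.4819,-.2430]; go([*C,.08],-.163)
robot.read_camera("top"); go([*C,.08],-.163)
robot.read_camera("top"); go([*C,.08],-.163)
E
```

```text
time: 9.3
tool_pos: [0.4831, -0.2441, 0.0849]
tool_rot: [3.139, -0.002, -0.163]
contact_force: [0.0, 0.3, -1.5]
opening: 0.0334
t 9.3 pos [ 0.4831 -0.2441  0.0849] F [ 0.   0.3 -1.5] op 0.0334 q [-0.61  0.54  1.68 -0.    0.92  1.13]
shift cm [-0.14 -0.09  0.49] turn deg [ 0.14 -0.1   0.01]
t 9.35 pos [ 0.4831 -0.2441  0.0848] F [-0.6 -0.3 -1.9] op 0.0338 q [-0.61  0.54  1.68 -0.    0.92  1.13]
shift cm [-0.13 -0.09  0.48] turn deg [ 0.14 -0.09  0.01]
t 9.4 pos [ 0.483  -0.244   0.0847] F [-0.4  0.5 -1.9] op 0.0339 q [-0.61  0.54  1.68 -0.    0.92  1.13]
shift cm [-0.13 -0.08  0.47] turn deg [ 0.14 -0.09  0.  ]
```

```bash
python3 -m creep '[[[-0.1,0,0.4,0,0,0,-1],[-0.1,0,0.9,0,0,0,-1],[-0.1,0,1.4,0,0,0,-1],[-0.1,0,1.8,0,0,0,-1],[-0.1,0,1.8,0,0,0,-1],[-0.1,0,1.8,0,0,0,-1]]]'
python3 - <<'E'
from plan import *
C=[.4819,-.2430]; go([*C,.053],-.163)
E
```

```text
time: 10.0
tool_pos: [0.4821, -0.2439, 0.0665]
tool_rot: [3.139, -0.001, -0.163]
contact_force: [-0.4, 0.4, -1.8]
opening: 0.0336
t 10.0 pos [ 0.4821 -0.2439  0.0665] F [-0.4  0.4 -1.8] op 0.0336 q [-0.61  0.57  1.7  -0.    0.87  1.13]
shift cm [-0.03 -0.09  1.35] turn deg [ 0.13 -0.07  0.01]
```

```bash
python3 -m creep '[[[0,0,0.2,0,0,0,-1],[0,0,0.4,0,0,0,-1],[0,0,0.6,0,0,0,-1],[0,0,0.7,0,0,0,-1],[0,0,0.7,0,0,0,-1]]]'
python3 -m creep '[[[0,0,0.2,0,0,0,-1],[0,0,0.3,0,0,0,-1],[0,0,0.3,0,0,0,-1]]]'
python3 - <<'E'
from plan import *
C=[.4819,-.2430]; go([*C,.053],-.163)
E
```

```text
time: 10.5
tool_pos: [0.482, -0.2438, 0.0593]
tool_rot: [3.139, -0.001, -0.163]
contact_force: [0.5, 0.6, -2.1]
opening: 0.0338
time: 10.8
tool_pos: [0.4819, -0.2438, 0.0562]
tool_rot: [3.14, -0.001, -0.163]
contact_force: [0.9, -0.6, -1.1]
opening: 0.0339
t 10.8 pos [ 0.4819 -0.2438  0.0562] F [ 0.9 -0.6 -1.1] op 0.0339 q [-0.61  0.58  1.71 -0.    0.85  1.13]
shift cm [-0.01 -0.08  0.31] turn deg [ 0.11 -0.03  0.01]
```

```bash
python3 -m creep '[[[0,0,0.1,0,0,0,-1],[0,0,0.2,0,0,0,-1],[0,0,0.2,0,0,0,-1]]]'
python3 -m creep '[[[0,0,0.1,0,0,0,-1],[0,0,0.2,0,0,0,-1],[0,0,0.2,0,0,0,-1]]]'

```

```text
time: 11.1
tool_pos: [0.4819, -0.2439, 0.0541]
tool_rot: [3.139, -0.001, -0.163]
contact_force: [0.7, -0.7, -3.0]
opening: 0.0338
time: 11.4
tool_pos: [0.4822, -0.244, 0.0522]
tool_rot: [3.139, -0.001, -0.163]
contact_force: [0.6, 0.3, -0.4]
opening: 0.0337
```

```bash
python3 inhand.py pics/ih5.png
python3 - <<'E'
from plan import *
x,y,w,h=135,210,130,120
im=robot.read_camera("scene")[y:y+h,x:x+w,::-1]; cv2.imwrite("pics/s5.png",cv2.resize(im,None,fx=4.5,fy=4.5,interpolation=cv2.INTER_CUBIC))
E
```

```text
11.4 [ 0.4821836  -0.24402257  0.05224117] 0.0337214988635306 [ 0.62816464  0.31382142 -0.41177912]
```

View pics/s5.png

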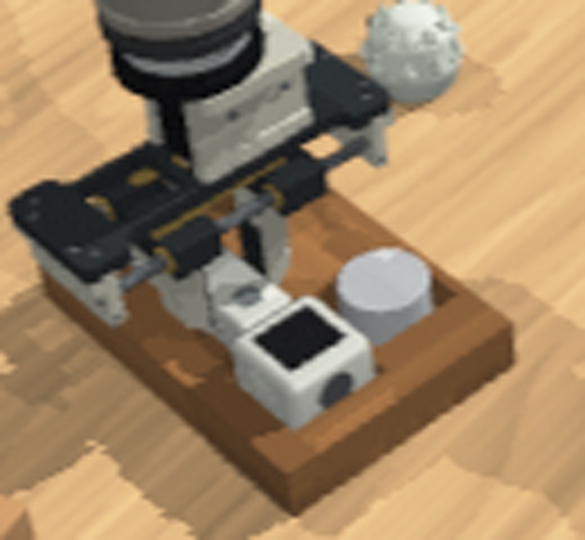

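View pics/ih5.png

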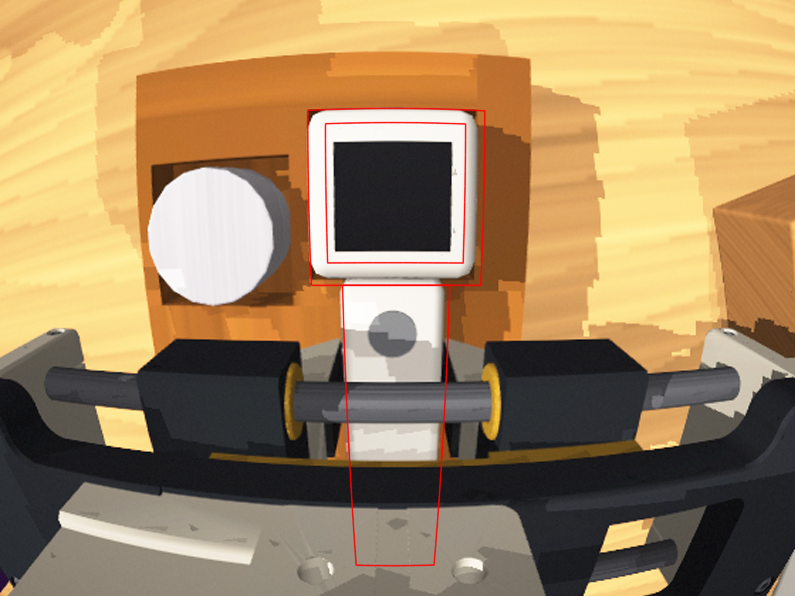

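The head has gone into its part of the cutout, centred with little gaps all round, and no contact force shows yet. I'll lower it further, in steps.

```bash
python3 -m creep '[[[0,0,0.1,0,0,0,-1],[0,0,0.2,0,0,0,-1],[0,0,0.2,0,0,0,-1]]]'
python3 -m creep '[[[0,0,0.1,0,0,0,-1],[0,0,0.15,0,0,0,-1],[0,0,0.15,0,0,0,-1]]]'

```

```text
time: 11.8
tool_pos: [0.4823, -0.244, 0.0501]
tool_rot: [3.139, -0.002, -0.163]
contact_force: [1.0, -0.4, 0.7]
opening: 0.0339
time: 12.1
tool_pos: [0.4824, -0.2441, 0.0486]
tool_rot: [3.139, -0.002, -0.163]
contact_force: [0.7, -0.1, 1.4]
opening: 0.0337
```

```bash
python3 -m creep '[[[0,0,0,0,0,0,0],[0,0,0,0,0,0,0.4],[0,0,0,0,0,0,0.4],[0,0,0,0,0,0,0.4],[0,0,-1,0,0,0,0.4],[0,0,-3,0,0,0,0.4],[0,0,-5,0,0,0,0.4],[0,0,-5,0,0,0,0.4]]]'
python3 - <<'E'
from plan import *
go([.4819,-.2438,.10],-.163)
E
```

```text
time: 12.9
tool_pos: [0.4839, -0.2449, 0.1017]
tool_rot: [3.137, -0.007, -0.163]
contact_force: [0.5, 0.3, 0.6]
opening: 0.0645
t 12.9 pos [ 0.4839 -0.2449  0.1017] F [0.5 0.3 0.6] op 0.0645 q [-0.61  0.52  1.67 -0.    0.95  1.13]
shift cm [-0.21 -0.08  0.17] turn deg [ 0.28 -0.41  0.  ]
```

Close the gripper and look at the thermometer.

```bash
python3 -m creep '[[[-0.2,0,0,0,-0.4,0,-1],[-0.2,0,0,0,-0.4,0,-1],[-0.2,0,0,0,-0.4,0,-1],[-0.2,0,0,0,-0.4,0,-1],[-0.2,0,0,0,-0.4,0,-1],[-0.2,0,0,0,-0.4,0,-1],[-0.2,0,0,0,-0.4,0,-1],[-0.2,0,0,0,-0.4,0,-1]]]' 
python3 - <<'E'
from plan import *
go([.4819,-.2438,.07],-.163)
o=robot.observe();par=robot.camera_params("wrist"); im=robot.read_camera("wrist"); cv2.imwrite("pics/w6.png",im[:,:,::-1])
E
```

```text
time: 13.7
tool_pos: [0.4819, -0.2446, 0.1016]
tool_rot: [3.137, -0.0, -0.163]
contact_force: [1.1, -0.4, -0.6]
opening: 0.0046
t 13.7 pos [ 0.4819 -0.2446  0.1016] F [ 1.1 -0.4 -0.6] op 0.0046 q [-0.61  0.52  1.67 -0.01  0.95  1.13]
shift cm [-0.01 -0.1   3.16] turn deg [ 0.28 -0.01  0.  ]
```

View pics/w6.png

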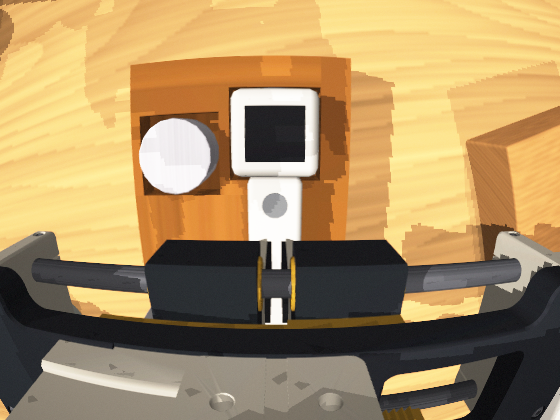

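The thermometer lies square in the cutout, with its head at columns 231–319 and the fingers shut above the handle. Now press.

```bash
python3 -m creep '[[[0,-0.1,0.7,0,0,0,-1],[0,-0.1,1.4,0,0,0,-1],[0,-0.1,2.1,0,0,0,-1],[0,-0.1,2.8,0,0,0,-1],[0,-0.1,3.1,0,0,0,-1],[0,-0.1,3.1,0,0,0,-1]]]'
python3 -m creep '[[[0,0,0.2,0,0,0,-1],[0,0,0.3,0,0,0,-1],[0,0,0.3,0,0,0,-1]]]'
python3 -m creep '[[[0,0,0.15,0,0,0,-1],[0,0,0.25,0,0,0,-1],[0,0,0.25,0,0,0,-1]]]'
```

```text
time: 14.35
tool_pos: [0.4817, -0.2436, 0.0699]
tool_rot: [3.137, 0.001, -0.163]
contact_force: [-0.0, 0.2, -0.5]
opening: 0.0005
time: 14.65
tool_pos: [0.4817, -0.2436, 0.0669]
tool_rot: [3.137, 0.001, -0.163]
contact_force: [0.4, -0.2, 0.9]
opening: 0.0003
time: 14.95
tool_pos: [0.4819, -0.2438, 0.0647]
tool_rot: [3.137, 0.0, -0.163]
contact_force: [1.3, 0.0, 2.0]
opening: 0.0002
```

```bash
python3 -m creep '[[[0,0,0.1,0,0,0,-1],[0,0,0.15,0,0,0,-1],[0,0,0.15,0,0,0,-1]]]'
python3 -m creep '[[[0,0,0.1,0,0,0,-1],[0,0,0.15,0,0,0,-1],[0,0,0.15,0,0,0,-1]]]'
```

```text
time: 15.25
tool_pos: [0.482, -0.2438, 0.0642]
tool_rot: [3.137, -0.0, -0.163]
contact_force: [-3.0, 1.3, 11.2]
opening: 0.0003
time: 15.55
tool_pos: [0.482, -0.2438, 0.0642]
tool_rot: [3.136, -0.001, -0.163]
contact_force: [-3.8, 2.8, 14.1]
opening: 0.0005
```

```bash
python3 -m creep '[[[0,0,0.2,0,0,0,-1],[0,0,0.3,0,0,0,-1],[0,0,0.3,0,0,0,-1]]]'
```

```text
time: 15.85
tool_pos: [0.482, -0.2438, 0.0641]
tool_rot: [3.135, -0.002, -0.162]
contact_force: [-6.9, 4.9, 26.9]
opening: 0.0004
```

It stopped hard with the tip at 50 mm (TCP 0.0641, 27 N), so the thermometer is home. Now I'll rise and look from above before moving to the keeper.

```bash
python3 -m creep '[[[0,0,-2,0,0,0,-1],[0,0,-5,0,0,0,-1],[0,0,-9,0,0,0,-1],[0,0,-13,0,0,0,-1],[0,0,-16,0,0,0,-1],[-3,0,-17,0,0,0,-1],[-7,0,-17,0,0,0,-1],[-10,0,-17,0,0,0,-1]]]'
python3 - <<'E'
from plan import *
import pickle
go(tw(-.076,.008,.215),TR[2])
o=robot.observe();par=robot.camera_params("wrist"); im=robot.read_camera("wrist"); cv2.imwrite("pics/w7.png",im[:,:,::-1])
x,y,w,h=135,190,150,140
s=robot.read_camera("scene")[y:y+h,x:x+w,::-1]; cv2.imwrite("pics/s7.png",cv2.resize(s,None,fx=4.2,fy=4.2,interpolation=cv2.INTER_CUBIC))
E
```

```text
time: 16.65
tool_pos: [0.3814, -0.2259, 0.2339]
tool_rot: [3.135, -0.001, -0.162]
contact_force: [0.1, -0.1, -0.6]
opening: 0.0006
t 16.65 pos [ 0.3814 -0.2259  0.2339] F [ 0.1 -0.1 -0.6] op 0.0006 q [-0.7   0.2   1.75 -0.    1.19  1.03]
shift cm [ 2.61 -3.18  1.87] turn deg [ 0.36 -0.08  0.06]
```

View pics/w7.png

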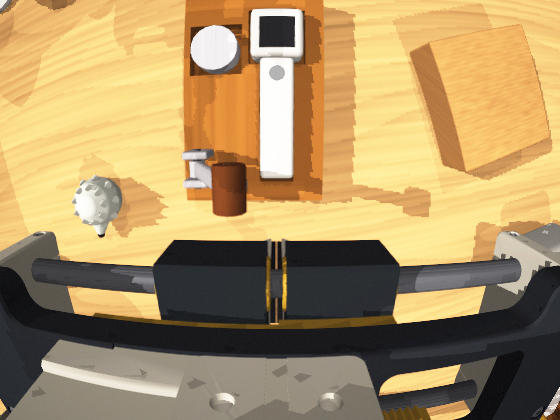

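View pics/s7.png

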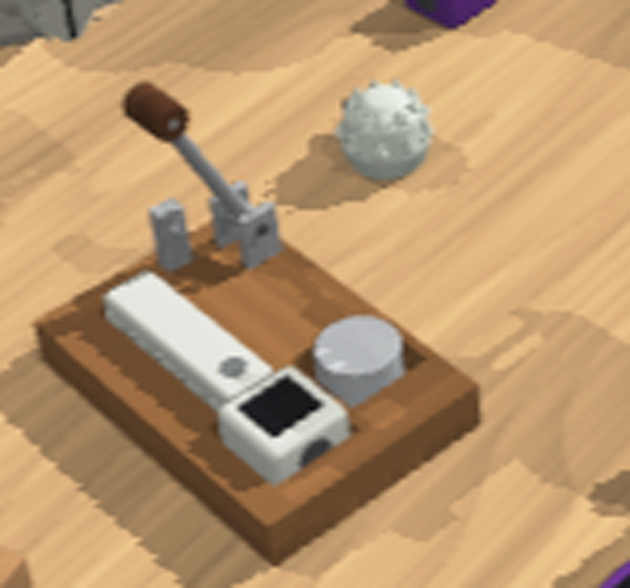

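The thermometer is seated and looks level. In the wrist picture the raised roller spans columns 212–246 and rows 163–215. I'll check that against the expected position.

```bash
python3 - <<'E'
from plan import *
par=robot.camera_params("wrist")
for z in(.163,.17): print(backw([(229,165),(229,213),(212.5,190),(246,190)],z,par).round(4).tolist())
print("expected centre",tw(-.076,.008,.163),"ends",tw(-.059,.008),tw(-.093,.008))
a=np.linspace(0,6.28,9)
print(projw(np.array([tw(-.059,.008,.163),tw(-.093,.008,.163),tw(-.076,.020,.163),tw(-.076,-.004,.163)]),par).round(1))
E
```

```text
[[0.4266, -0.2005, 0.163], [0.3939, -0.194, 0.163], [0.4118, -0.1859, 0.163], [0.4078, -0.2087, 0.163]]
[[0.4273, -0.2016, 0.17], [0.3956, -0.1953, 0.17], [0.413, -0.1875, 0.17], [0.4092, -0.2096, 0.17]]
expected centre [ 0.41230562 -0.19877282  0.163     ] ends [ 0.42908029 -0.20153157  0.        ] [ 0.39553096 -0.19601408  0.        ]
[[229.8 161.2]
 [231.3 210.2]
 [213.2 186.2]
 [248.1 185.9]]
```

```bash
python3 -m creep '[[[1.3,-1.6,0,0.4,0,0,-1],[2.6,-3.2,0.5,0.4,0,0,-1],[2.6,-3.2,1.9,0.4,0,0,-1],[2.6,-3.2,3.5,0.4,0,0,-1],[2.6,-3.2,3.9,0.4,0,0,-1],[2.6,-3.2,3.9,0.4,0,0,-1]]]'
python3 - <<'E'
from plan import *
for f in (1.15,1.0,.8,.6,.4,.25,.12,0,-.03):
    p=tw(-.076,.055-.115*np.cos(f),.058+.115*np.sin(f)+.012+.014); print(f); go(p,TR[2])
E
```

```text
time: 17.35
tool_pos: [0.4113, -0.1983, 0.1942]
tool_rot: [-3.14, 0.001, -0.164]
contact_force: [0.9, 0.4, 0.3]
opening: 0.0007
1.15
t 17.35 pos [ 0.4113 -0.1983  0.1942] F [0.9 0.4 0.3] op 0.0007 q [-0.62  0.27  1.77  0.    1.1   1.12]
shift cm [0.11 0.03 0.52] turn deg [-0.12  0.07 -0.04]
1.0
t 17.35 pos [ 0.4113 -0.1983  0.1942] F [0.9 0.4 0.3] op 0.0007 q [-0.62  0.27  1.77  0.    1.1   1.12]
shift cm [0.11 1.55 1.34] turn deg [-0.12  0.07 -0.04]
0.8
t 17.35 pos [ 0.4113 -0.1983  0.1942] F [0.9 0.4 0.3] op 0.0007 q [-0.62  0.27  1.77  0.    1.1   1.12]
shift cm [0.12 3.35 2.76] turn deg [-0.12  0.07 -0.04]
0.6
t 17.35 pos [ 0.4113 -0.1983  0.1942] F [0.9 0.4 0.3] op 0.0007 q [-0.62  0.27  1.77  0.    1.1   1.12]
shift cm [0.12 4.83 4.52] turn deg [-0.12  0.07 -0.04]
0.4
t 17.35 pos [ 0.4113 -0.1983  0.1942] F [0.9 0.4 0.3] op 0.0007 q [-0.62  0.27  1.77  0.    1.1   1.12]
shift cm [0.12 5.94 6.53] turn deg [-0.12  0.07 -0.04]
0.25
t 17.35 pos [ 0.4113 -0.1983  0.1942] F [0.9 0.4 0.3] op 0.0007 q [-0.62  0.27  1.77  0.    1.1   1.12]
shift cm [0.13 6.49 8.16] turn deg [-0.12  0.07 -0.04]
0.12
t 17.35 pos [ 0.4113 -0.1983  0.1942] F [0.9 0.4 0.3] op 0.0007 q [-0.62  0.27  1.77  0.    1.1   1.12]
shift cm [0.13 6.77 9.63] turn deg [-0.12  0.07 -0.04]
0
t 17.35 pos [ 0.4113 -0.1983  0.1942] F [0.9 0.4 0.3] op 0.0007 q [-0.62  0.27  1.77  0.    1.1   1.12]
shift cm [ 0.13  6.85 11.01] turn deg [-0.12  0.07 -0.04]
-0.03
t 17.35 pos [ 0.4113 -0.1983  0.1942] F [0.9 0.4 0.3] op 0.0007 q [-0.62  0.27  1.77  0.    1.1   1.12]
shift cm [ 0.13  6.85 11.35] turn deg [-0.12  0.07 -0.04]
```

```bash
python3 -m creep '[[[0.1,0,0.5,0,0,0,-1],[0.1,0.7,0.8,0,0,0,-1],[0.1,1.5,1.3,0,0,0,-1],[0.1,2.1,1.8,0,0,0,-1],[0.1,2.8,2.25,0,0,0,-1],[0.1,3.3,2.7,0,0,0,-1],[0.1,3.35,2.76,0,0,0,-1]]]'
python3 - <<'E'
from plan import *
for f in (.8,):
    p=tw(-.076,.055-.115*np.cos(f),.058+.115*np.sin(f)+.012+.014); print(f); go(p,TR[2])
x,y,w,h=135,190,150,140
s=robot.read_camera("scene")[y:y+h,x:x+w,::-1]; cv2.imwrite("pics/s8.png",cv2.resize(s,None,fx=4.2,fy=4.2,interpolation=cv2.INTER_CUBIC))
E
```

```text
time: 18.05
tool_pos: [0.4065, -0.2321, 0.1659]
tool_rot: [-3.139, 0.002, -0.165]
contact_force: [2.0, -0.4, 3.1]
opening: 0.0004
0.8
t 18.05 pos [ 0.4065 -0.2321  0.1659] F [ 2.  -0.4  3.1] op 0.0004 q [-0.68  0.32  1.78  0.    1.04  1.05]
shift cm [ 0.03 -0.07 -0.06] turn deg [-0.14  0.09 -0.09]
```

View pics/s8.png

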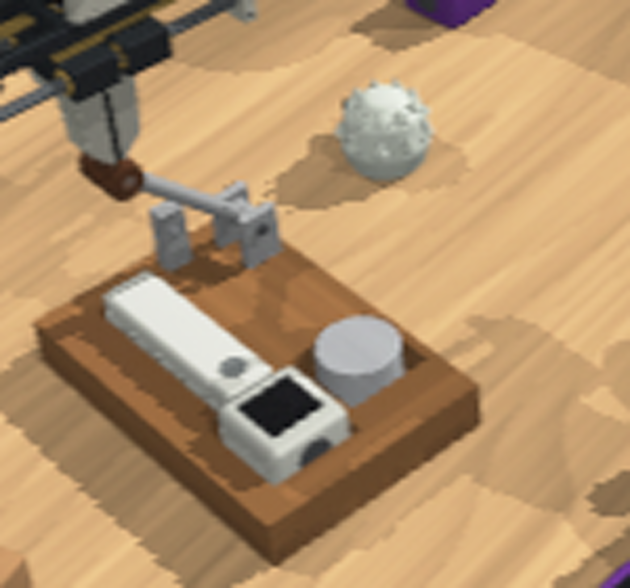

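The fingertips are on the roller at (105,175), and the arm is swinging down in line. Continue.

```bash
python3 -m creep '[[[0,0.7,0.8,0,0,0,-1],[0,1.4,1.7,0,0,0,-1],[0,2.0,2.7,0,0,0,-1],[0,2.5,3.7,0,0,0,-1],[0,2.8,4.4,0,0,0,-1],[0,3.0,5.1,0,0,0,-1],[0,3.1,5.3,0,0,0,-1],[0,3.1,5.3,0,0,0,-1]]]'
python3 - <<'E'
from plan import *
for f in (.25,.12,0,-.02):
    p=tw(-.076,.055-.115*np.cos(f),.058+.115*np.sin(f)+.012+.014); print(f); go(p,TR[2])
E
```

```text
time: 18.9
tool_pos: [0.4016, -0.2624, 0.1127]
tool_rot: [-3.139, 0.002, -0.164]
contact_force: [1.7, -0.5, 4.7]
opening: 0.0005
0.25
t 18.9 pos [ 0.4016 -0.2624  0.1127] F [ 1.7 -0.5  4.7] op 0.0005 q [-0.74  0.41  1.82  0.    0.91  0.99]
shift cm [ 0.03 -0.01  0.02] turn deg [-0.14  0.09 -0.08]
0.12
t 18.9 pos [ 0.4016 -0.2624  0.1127] F [ 1.7 -0.5  4.7] op 0.0005 q [-0.74  0.41  1.82  0.    0.91  0.99]
shift cm [0.03 0.27 1.49] turn deg [-0.14  0.09 -0.08]
0
t 18.9 pos [ 0.4016 -0.2624  0.1127] F [ 1.7 -0.5  4.7] op 0.0005 q [-0.74  0.41  1.82  0.    0.91  0.99]
shift cm [0.03 0.35 2.87] turn deg [-0.14  0.09 -0.08]
-0.02
t 18.9 pos [ 0.4016 -0.2624  0.1127] F [ 1.7 -0.5  4.7] op 0.0005 q [-0.74  0.41  1.82  0.    0.91  0.99]
shift cm [0.03 0.35 3.1 ] turn deg [-0.14  0.09 -0.08]
```

```bash
python3 -m creep '[[[0,0.15,0.7,0,0,0,-1],[0,0.3,1.4,0,0,0,-1],[0,0.35,1.9,0,0,0,-1],[0,0.35,2.3,0,0,0,-1],[0,0.35,2.6,0,0,0,-1],[0,0.35,2.8,0,0,0,-1],[0,0.35,2.8,0,0,0,-1]]]'
python3 -m creep '[[[0,0,0.1,0,0,0,-1],[0,0,0.2,0,0,0,-1],[0,0,0.2,0,0,0,-1]]]'
```

```text
time: 19.6
tool_pos: [0.4006, -0.2655, 0.0844]
tool_rot: [-3.139, 0.003, -0.164]
contact_force: [-1.9, -0.3, 3.1]
opening: 0.0003
time: 19.9
tool_pos: [0.4008, -0.2659, 0.0835]
tool_rot: [-3.14, 0.001, -0.164]
contact_force: [-3.6, 1.2, 12.2]
opening: 0.0009
```

```bash
python3 -m creep '[[[0,0,0.2,0,0,0,-1],[0,0,0.25,0,0,0,-1],[0,0,0.25,0,0,0,-1]]]'
python3 -m creep '[[[0,0,-0.5,0,0,0,-1],[0,0,-1.5,0,0,0,-1],[0,0,-4,0,0,0,-1],[0,0,-8,0,0,0,-1],[0,0,-12,0,0,0,-1],[-3,0,-14,0,0,0,-1],[-6,0,-14,0,0,0,-1],[-6,0,-14,0,0,0,-1]]]'
python3 - <<'E'
from plan import *
import pickle
o=robot.observe();par=robot.camera_params("wrist"); im=robot.read_camera("wrist"); cv2.imwrite("pics/w9.png",im[:,:,::-1])
pickle.dump((o,par,im),open("w9.pkl","wb"))
x,y,w,h=135,190,150,140
s=robot.read_camera("scene")[y:y+h,x:x+w,::-1]; s=cv2.resize(s,None,fx=4.2,fy=4.2,interpolation=cv2.INTER_CUBIC); cv2.imwrite("pics/s9.png",s)
t=robot.read_camera("top");cv2.imwrite("pics/t9.png",t[:,:,::-1])
for f in(0,.05,.1,.15):
    p=np.array([tw(-.093,.055-.115*np.cos(f),.058+.115*np.sin(f)),tw(-.059,.055-.115*np.cos(f),.058+.115*np.sin(f))])
    print(f,((proj("scene",p)-[x,y]+.5)*4.2).round(1).tolist())
E
```

```text
time: 20.2
tool_pos: [0.4009, -0.2665, 0.0827]
tool_rot: [-3.141, 0.0, -0.164]
contact_force: [-7.3, 1.9, 19.7]
opening: 0.0006
time: 21.0
tool_pos: [0.3399, -0.256, 0.2237]
tool_rot: [3.141, -0.0, -0.165]
contact_force: [-0.5, 0.2, -0.3]
opening: 0.0003
0 [[68.1, 290.9], [100.7, 318.5]]
0.05 [[66.7, 283.4], [99.4, 310.9]]
0.1 [[65.7, 275.6], [98.4, 303.1]]
0.15 [[65.1, 267.7], [97.9, 295.1]]
```

View pics/s9.png

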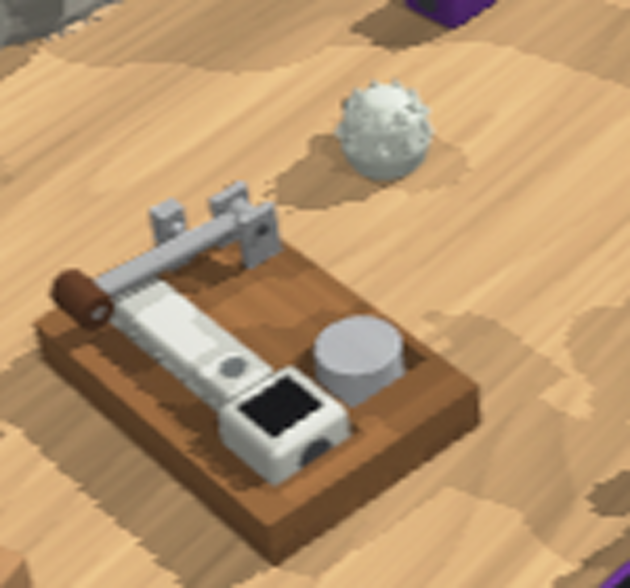

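View pics/w9.png

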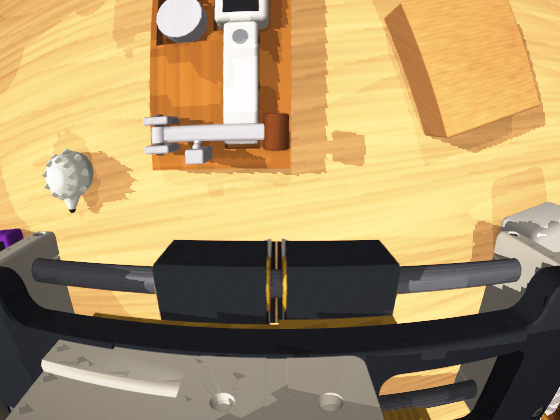

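View pics/t9.png

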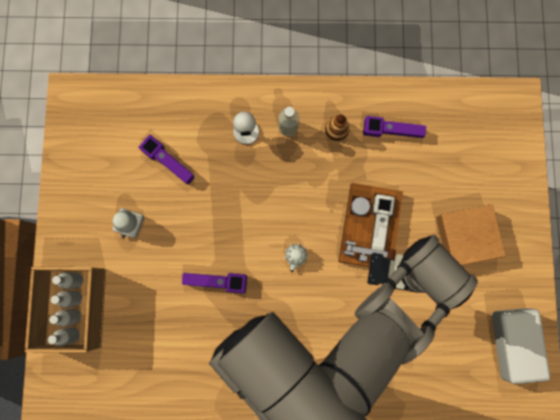

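The keeper lies across the handle. The roller's near end face is at about (98,312), which fits 0.05 rad above level, inside the catch band. The other things look unmoved. Last check: overlay the home pose and see that the keeper stays put after a wait.

```bash
python3 -m creep '[[[0,0,0,0,0,0,-1],[0,0,0,0,0,0,-1],[0,0,0,0,0,0,-1],[0,0,0,0,0,0,-1],[0,0,0,0,0,0,-1],[0,0,0,0,0,0,-1],[0,0,0,0,0,0,-1],[0,0,0,0,0,0,-1]]]'
python3 - <<'E'
from plan import *
from ov import *
x,y,w,h=135,190,150,140
s=robot.read_camera("scene")[y:y+h,x:x+w,::-1]; s=cv2.resize(s,None,fx=4.2,fy=4.2,interpolation=cv2.INTER_CUBIC)
old=cv2.imread("pics/s9.png"); print("diff since last",cv2.absdiff(s,old).max(), (cv2.absdiff(s,old).max(2)>40).sum())
draw("scene",s,polys([.4819,-.2438,-.163],TR,-.0245,.012)[:3],4.2,np.array([x,y])); cv2.imwrite("pics/s10.png",s)
for l in ("glass_bottle","pyramid","hedgehog","monitor","cream_tin","keeper_roller"):
    print(l,[toW("scene",d["centre"]).round(3).tolist() for d in robot.look_for("scene",l)[:1]])
print("expected roller at .05", tw(-.076,-.0599,.0638))
E
```

```text
time: 21.95
tool_pos: [0.3424, -0.2571, 0.223]
tool_rot: [3.141, -0.001, -0.164]
contact_force: [-0.2, 0.7, 0.1]
opening: 0.0005
diff since last 43 4
glass_bottle [[0.79, -0.003, 0.078]]
pyramid [[0.79, -0.144, 0.047]]
hedgehog [[0.414, -0.017, 0.035]]
monitor [[0.776, 0.134, 0.092]]
cream_tin [[0.552, -0.197, 0.042]]
keeper_roller [[0.415, -0.241, 0.066]]
expected roller at .05 [ 0.40128687 -0.2657728   0.0638    ]
```

View pics/s10.png

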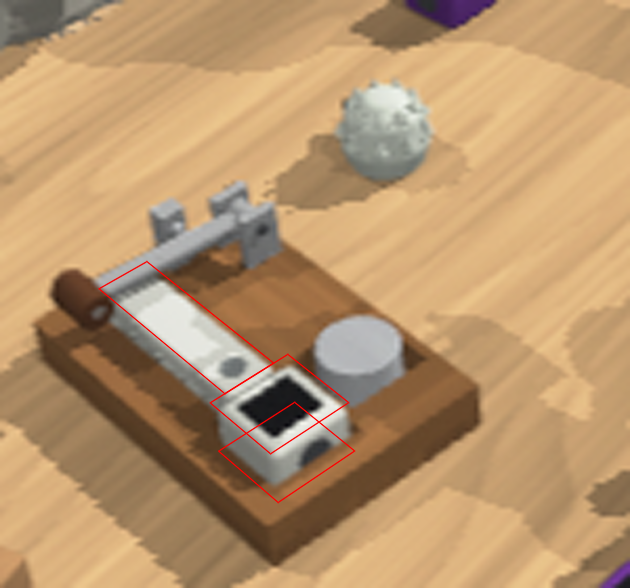

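```bash
python3 - <<'E'
from cell import robot
print(robot.hand_in(), robot.observe()["time"])
E
```

```text
the job is handed in; nothing more can be done
the job is handed in; nothing more can be done
```

I put the white thermometer, screen up, into its cutout and pressed it home. Then I pressed the keeper arm to its stop and let go, and the catch held it. I handed the job in at about 22 s, with the gripper clear of everything.

**What the last checks showed:**
- **Thermometer:** it stopped hard under 27 N with the fingertips at 50 mm above the dresser, the height it should have when home. In the wrist picture it sits square in the cutout.
- **Keeper:** the force dropped as it passed the catch, then rose to 20 N at the stop. After release the roller sat about 0.05 rad above level (keeper angle about 1.10, within 1.07 to 1.12). It had not moved in a second picture about 1 s later.
- **Other objects:** the bottle, pyramid, hedgehog, monitor camera and cream tin were found within 5 mm of where they started, which is about the detector's error.

**What disagreed:**
- **Overlay:** the drawn outline of the home pose lies about 2–3 mm off the thermometer's edges in the scene camera. A similar offset showed while the thermometer was still in the gripper, so I put it down to calibration and the rounded edges.
- **Roller position:** the trained network put the roller about 28 mm from where I expected. I took that for the middle of the visible keeper arm and relied on the picture instead.

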